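# Shut and pin a tissue-array punch jig and hold it for punching

### The arm

A 6-joint arm with a two-finger parallel gripper is mounted at the origin on a cart in front of the work surface, level with it; the furniture and walls round the work are solid. World frame = base frame: x ahead of the robot, y to its left, z up, the work surface at z = 0. Lengths are in m, angles in rad, forces in N, time in s.
With the tool pointing down it reaches from about 0.35 to 0.875 m from the base axis. Payload 15.5 kg.
Tool frame: the origin (TCP) lies at the very end of the fingers, on their centre line; the grasp point (between the pads) lies robot.grip_point_offset behind it (robot.grip_point_offset is the distance from the TCP to the grasp point, in m); z points along the fingers, y is the line along which they close (so a half turn about z gives the same grasp; the last joint's range is limited). The gripper opens to 85 mm and grips with 20 to 120 N. Pads are 22 mm wide; open, the fingers measure 114 mm over their backs; the gripper's body (76 mm by 85 mm) begins 54 mm behind the grasp point. The pads swing forward as they close: fully open they stand 13 mm farther back than shut.
Start: joints at [1.113, 0.494, 1.345, -0, 1.302, -0.096], TCP at [0.221, 0.585, 0.231] pointing down, gripper open.
Joint ranges: [-2.91, 2.91], [-0.82, 2.16], [0.22, 2.67], [-1.22, 4.37], [0.12, 2.79], [-3.08, 3.08]. Speed limits (rad/s): [1.89, 1.89, 2.57, 3.01, 3.01, 3.01].

### API

Orientations are given as [roll, pitch, yaw] about the fixed x, y, z axes, in that order (R = Rz(yaw) Ry(pitch) Rx(roll)).
In Python, from plant import robot, vision, order, state gives the robot as it stands (robot), with the cameras (vision), the readings as plain functions and the job (order).
- The arm moves only by the shell command python3 drive.py 'ROWS' [OPENING]. ROWS is a JSON list of rows, 1 to 8 of them, each of 6 numbers: dx, dy, dz in m, then a rotation vector rx, ry, rz in rad; each row is the pose to reach, as a shift and turn from the pose commanded when the command began, along the tool's axes at that moment; what a row does not reach only later rows make up. A row lasts 1/8 s, in which the tool goes at most 0.0625 m and 0.188 rad, less where a joint would pass 70% of its speed; a pose out of reach is approached as far as the arm can. OPENING is the finger opening in m, set as the command begins (- or left out keeps the last). The fingers move at their own pace and stop on an object; the grip force is fixed at half the most. Time passes only in rows, so rows that do not move let the fingers close. It prints the time, the measured TCP pose, the force, the opening and the grip force at its end.
- state(): the state, without advancing time (a new reading comes with each control period).
- vision.get_image(name): name is "side" or "top" or "wrist"; returns a dict with "color" (420x560x3 uint8, red, green, blue), "intrinsics" (3x3 intrinsics, pixels), "world_to_cam" (4x4, takes a point from world to camera coordinates); the wrist camera has in their place "tool_from_camera" (4x4, takes a point from camera to tool coordinates, whose origin is the TCP and whose axes are the flange's). Camera axes: x right, y down, z forward; pixel columns grow to the right and rows downward; lengths in m; the calibration is good to about 2 mm. A picture is of the moment at which its call begins: read the wrist's pose just before it. There is no depth.
- order.finish_job(): hands the job in; it is judged then, once.
The state is a dict: "time": time; "qpos": joint angles; "qd": joint speeds; "joint_torque": joint torques, N m; "ee_pos": TCP position; "tcp_rot": TCP orientation; "ft_force": force on the tool from outside, world axes, zero at the start; "ft_torque": the same for the moment, N m; "width": finger opening in m; "finger_force": force on a finger pad.
Only numpy, scipy, OpenCV 4.12 (cv2) and the standard library are available. Lean on these libraries where they do the work, as an engineer would, in place of code of your own. Each camera call takes 0.05 s, during which the arm holds its last target. There are 200 camera calls.

### The job

The wax block is already in the blue-leafed punching jig. Fold the hinged leaf over onto the block, fetch the orange-headed locating pin from the white stand and push it down through the hole in the leaf into the hole of the base until its steel collar bears on the leaf and the sprung leaf is pressed fully shut. Finish while still holding the pin down with the gripper so that the jig stays shut, ready for a colleague to punch; leave the punch in the stand and the two spare blocks behind the jig alone.

Things in the scene. Friction and masses are not known exactly. Their poses are not given: they have to be found in the camera images.
- jig: aluminium base of the punching jig, 162 (x) by 90 mm, screwed down. Origin on the bench under its middle; x points from the nose to the hinge (away from the robot), z up. A wax block in a pink cassette is fixed in its nest. Its front end is a block 30 mm high with the pin hole on top and, 29 mm to either side of it, two sprung plungers that hold the leaf a few mm open
- leaf_hinge (a point): middle of the hinge axis, fixed on the base 66 mm behind its origin and 35 mm above the bench; the hinge axis is the y axis of jig
- jig_hole (a point): mouth of the blind pin hole in the base's front block, 56 mm in front of the base's origin, 30 mm above the bench: 11.5 mm wide, 26 mm deep
- leaf (a joint): blue leaf's angle: 0 = shut (level, underside 30 mm above the bench), 1.57 upright; starts at 1.65 to 1.85. Plate 10 mm thick, 76 wide, hinge axis to nose 155 mm, hinge in its mid-plane, 0.28 kg. A friction hinge (0.27 N m) keeps it where it is left: push it all the way. Below about 0.053 the plungers push back; left alone it rests at 0.02 to 0.06; full shutting takes about 10 N at the hole
- leaf_hole (a point): middle of the mouth of the leaf's pin hole, on the leaf's top (outer) face, ringed in brass, 122 mm from the hinge axis; 11.5 mm wide with a 2 mm chamfer, goes straight through the leaf; 40 mm above the bench when shut. In line with the base's hole when the leaf is down
- leaf_nose (a point): middle of the leaf's rounded nose edge (5 mm radius), in its mid-plane, 150 mm from the hinge axis
- stand: white plastic stand, fixed, 104 (x) by 46 (y) by 40 mm high, with two holes 11.5 mm wide and 36 mm deep at x = -26 and +26 mm; the pin stands in one, the punch in the other (which one varies)
- pin: locating pin, 70 mm long, about 0.06 kg, stands upright in the stand. Origin at the tip, z up along the pin: steel shank 10 mm in diameter with a tapered tip up to 32 mm, steel collar 24 mm in diameter from 32 to 36 mm (its underside bears on the leaf), orange ribbed handle 18 mm in diameter from 36 to 70 mm
- pin_tip (a point): the lower end of the pin, on its axis
- pin_grip (a point): point on the pin's axis 57 mm above its tip, 25 mm above the underside of the collar, where to grip the orange handle (the fingertips then clear the collar)
- punch: tissue punch, grey handle with a green button, standing in the other hole of the stand, 104 mm long in all, 72 mm of it above the stand; loose, to be left alone. Origin at its lower end
- white_block: spare wax block in a white cassette, 28 by 40 by 12 mm, lying behind the jig; leave alone. Origin under its middle
- yellow_block: spare wax block in a yellow cassette, 28 by 40 by 12 mm, lying behind the jig; leave alone. Origin under its middle

How it is judged:
On the way, in this order (a step that is already met when the one before it is completed fails the run):
1. the leaf is folded down onto its plungers, the pin not yet in it (value of joint leaf below 0.09 rad and horizontal distance between pin_tip and leaf_hole above 0.03 m), for 0.2 s.
2. the pin is through the leaf and in the hole of the base (value of joint leaf below 0.09 rad and horizontal distance between pin_tip and jig_hole below 0.004 m and z of pin_tip in the frame of jig below 0.024 m), for 0.1 s.
At the end, for the whole second after the job is handed in: Leaf within 0.012 rad of shut; the pin upright in both holes, its tip at most 10.5 mm above the bench and within 3 mm of the hole's axis, its collar pressing on the leaf with over 3 N; the gripper still on the pin (over 3 N); pin at rest (value of joint leaf below 0.012 rad and z of pin_tip in the frame of jig below 0.0105 m and horizontal distance between pin_tip and jig_hole below 0.003 m and angle between pin's own z axis and vertical below 0.08 rad and contact force between pin and leaf above 3 N and contact force between the fingers and pin above 3 N and linear speed of pin below 0.01 m/s); the arm keeps its last pose, push and grip.
It fails at once if the punch is taken or knocked out of its hole (distance of punch from where it was at the start of the episode above 0.015 m).
It fails at once if a spare block is pushed away (distance of any of white_block, yellow_block from where it was at the start of the episode above 0.015 m).
It also fails if it takes over 61 s, if anything falls off the work surface, if the arm or the gripper's body presses on something with over 40 N, if the wrist force passes 120 N, or if a joint passes its speed limit or range.

## Working session

There is one attempt and no reset: what is moved stays moved. The work goes in short steps, Python scripts to look and compute and a shell command to move; the robot and the scene stay as the last step left them, time stands still between calls to the robot, and variables do not carry over. Pictures are saved under pics/ and viewed, at most 10 in all, crops included, and the job is handed in when it is done.

```bash
ls; mkdir -p pics; python3 - <<'E'
from plant import robot, vision, order, state
import cv2,numpy as np
print(state()); print(robot.grip_point_offset)
for n in("side","top"):
    d=vision.get_image(n); cv2.imwrite(f"pics/{n}0.png",d["color"][:,:,::-1])
    print(n,d["intrinsics"],d["world_to_cam"])
    np.savez(f"pics/{n}0.npz",**d)
E
```

```text
drive.py
pics
plant.py
{'time': 0.0, 'qpos': array([ 1.11350087e+00,  4.94173684e-01,  1.34612203e+00,  4.01203359e-07,
        1.30249960e+00, -9.54700970e-02]), 'qd': array([ 0.00033045,  0.00081117, -0.00259695, -0.00098759, -0.0007851 ,
       -0.00049116]), 'joint_torque': array([ 9.01676740e-04, -8.82168961e+01, -3.83885407e+01,  1.71640245e-04,
        9.57282056e-03,  8.60302123e-06]), 'ee_pos': array([0.22106092, 0.58422092, 0.23070924]), 'tcp_rot': array([-3.14039551e+00, -1.15028465e-04,  2.77976711e+00]), 'ft_force': array([-0.01520066, -0.14202523,  0.46217873]), 'ft_torque': array([ 0.0059523 ,  0.02757174, -0.05113704]), 'finger_force': 0.0, 'width': 0.0855330317680162}
0.0187
side [[533.53357449   0.         279.9720799 ]
 [  0.         533.53357449 209.20835768]
 [  0.           0.           1.        ]] [[-0.89169688 -0.45236714 -0.01551289  0.29334989]
 [-0.22008975  0.46327499 -0.85845022  0.33478902]
 [ 0.39552141 -0.76206315 -0.51266224  0.46387523]
 [ 0.          0.          0.          1.        ]]
top [[480.53349053   0.         283.07610391]
 [  0.         480.53349053 207.9400234 ]
 [  0.           0.           1.        ]] [[ 2.80907910e-02 -9.99605321e-01 -3.32264738e-04 -3.53233077e-01]
 [-9.90344681e-01 -2.77854057e-02 -1.35813783e-01  5.16267902e-01]
 [ 1.35750948e-01  4.14417321e-03 -9.90734327e-01  8.59213182e-01]
 [ 0.00000000e+00  0.00000000e+00  0.00000000e+00  1.00000000e+00]]
```

View pics/side0.png

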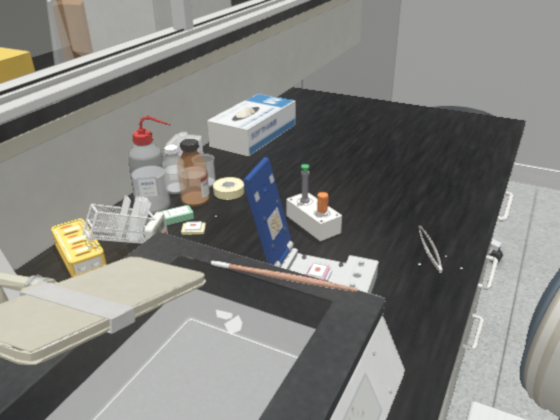

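View pics/top0.png

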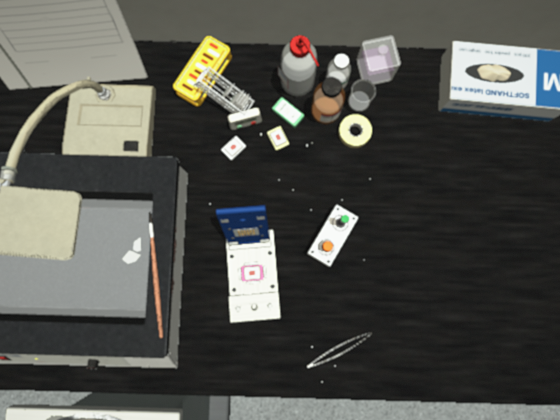

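The top view shows the jig at about (253,280) with its leaf upright at (245,225), the pin's orange head at (327,246) and the green punch button at (344,218). The side view shows the pin at (322,203), nearer the robot than the punch.

```bash
cat > h.py <<'E'
import numpy as np,cv2
def ray(d,u,v):
    W=d["world_to_cam"];R=W[:3,:3];c=-R.T@W[:3,3]
    r=R.T@np.linalg.inv(d["intrinsics"])@[u,v,1];return c,r
def onz(d,u,v,z):
    c,r=ray(d,u,v);return c+r*(z-c[2])/r[2]
def proj(d,p):
    q=d["world_to_cam"]@np.r_[p,1];q=d["intrinsics"]@q[:3];return q[:2]/q[2]
def tri(d1,p1,d2,p2):
    c1,r1=ray(d1,*p1);c2,r2=ray(d2,*p2)
    s=np.linalg.lstsq(np.c_[r1,-r2],c2-c1,rcond=None)[0]
    a=c1+s[0]*r1;b=c2+s[1]*r2;return (a+b)/2,np.linalg.norm(a-b)
E
python3 - <<'E'
from h import *
T=dict(np.load("pics/top0.npz"));S=dict(np.load("pics/side0.npz"))
a=cv2.resize(T["color"][190:340,200:370],None,fx=4,fy=4,interpolation=cv2.INTER_CUBIC)
b=cv2.resize(S["color"][150:300,240:390],None,fx=4,fy=4,interpolation=cv2.INTER_CUBIC)
cv2.imwrite("pics/tc.png",a[:,:,::-1]);cv2.imwrite("pics/sc.png",b[:,:,::-1])
for n,d in(("T",T),("S",S)):
    h=cv2.cvtColor(d["color"],cv2.COLOR_RGB2HSV)
    for nm,lo,hi in(("orange",(5,180,150),(14,255,255)),("green",(55,150,80),(85,255,255)),("blue",(105,150,60),(125,255,255))):
        m=cv2.inRange(h,lo,hi);k,_,st,ce=cv2.connectedComponentsWithStats(m)
        for i in range(1,k):
            if st[i,4]>15:print(n,nm,st[i],ce[i].round(1))
E
```

```text
T orange [210  43   7   6  18] [213.2  45.4]
T orange [190  74   7   5  16] [192.8  75.9]
T blue [ 216  205   52   38 1172] [243.2 220.8]
S blue [248 158  19  22  63] [257.  167.7]
```

View pics/tc.png

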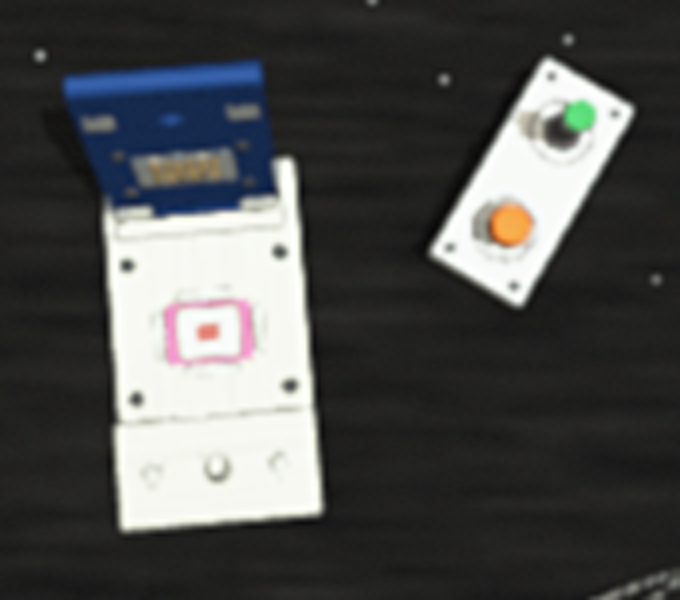

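View pics/sc.png

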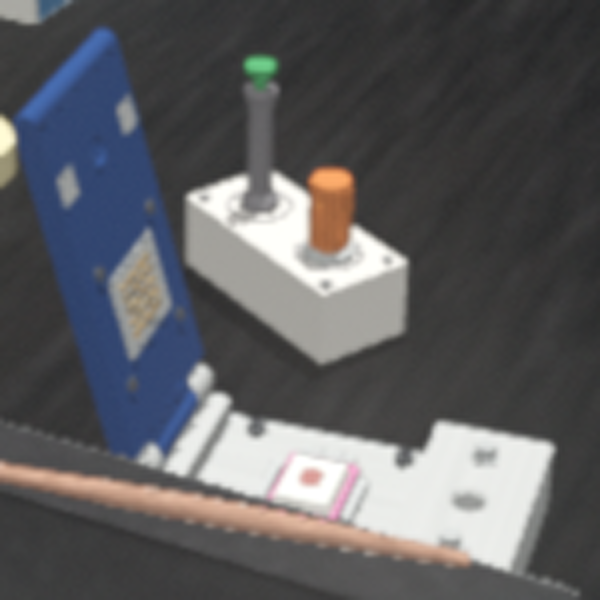

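```bash
python3 - <<'E'
from h import *
T=dict(np.load("pics/top0.npz"));S=dict(np.load("pics/side0.npz"))
t=lambda u,v:(200+(u+.5)/4-.5,190+(v+.5)/4-.5)
s=lambda u,v:(240+(u+.5)/4-.5,150+(v+.5)/4-.5)
P=lambda n,x:print(n,np.round(x,4))
for n,a,z in(("hole",(217,467),.03),("plL",(151,475),.03),("plR",(280,463),.03),("cL",(121,529),.03),("cR",(322,513),.03),("pin",(511,224),.078),("punch",(580,115),.112),
 ("s1",(548,57),.04),("s2",(634,106),.04),("s3",(521,306),.04),("s4",(430,253),.04)):P(n,onz(T,*t(*a),z))
for n,a,z in(("S hole",(468,500),.03),("pin",(332,178),.078),("s2",(407,262),.04)):P(n,onz(S,*s(*a),z))
for n,a,b in(("hole",(217,467),(468,500)),("pin",(511,224),(332,178)),("noseL",(65,83),(22,118)),("noseR",(262,65),(105,35))):
    print(n,*[np.round(q,4) for q in tri(T,t(*a),S,s(*b))])
E
```

```text
hole [ 0.3443 -0.2905  0.03  ]
plL [ 0.3399 -0.2606  0.03  ]
plR [ 0.3469 -0.3191  0.03  ]
cL [ 0.3155 -0.248   0.03  ]
cR [ 0.3252 -0.3389  0.03  ]
pin [ 0.4557 -0.4183  0.078 ]
punch [ 0.5005 -0.4437  0.112 ]
s1 [ 0.5357 -0.4376  0.04  ]
s2 [ 0.514  -0.4776  0.04  ]
s3 [ 0.4208 -0.4268  0.04  ]
s4 [ 0.4437 -0.3849  0.04  ]
S hole [ 0.3455 -0.2896  0.03  ]
pin [ 0.4567 -0.4175  0.078 ]
s2 [ 0.4233 -0.4251  0.04  ]
hole [ 0.345  -0.2903  0.0297] 0.0014
pin [ 0.4563 -0.418   0.0778] 0.0012
noseL [ 0.4993 -0.2352  0.184 ] 0.0009
noseR [ 0.5081 -0.3114  0.1815] 0.0006
```

```bash
python3 - <<'E'
from h import *
T=dict(np.load("pics/top0.npz"));S=dict(np.load("pics/side0.npz"))
for n,a,b in(("panel a",(81,193),(203,275)),("panel b",(75,256),(203,275)),("panel c",(75,256),(118,328)),("box corner",(180,358),(383,297)),("pencil end",(160,335),(357,290)),("box back",(182,158),(135,240)),("panel far",(81,193),(118,328))):
    print(n,*[np.round(q,4) for q in tri(T,a,S,b)])
print(onz(T,182,360,0.1),onz(T,182,155,.1),onz(T,0,200,.1))
a=S["color"];b=cv2.resize(a[220:420,0:400],None,fx=2,fy=2);cv2.imwrite("pics/s2.png",b[:,:,::-1])
print(-S["world_to_cam"][:3,:3].T@S["world_to_cam"][:3,3],-T["world_to_cam"][:3,:3].T@T["world_to_cam"][:3,3])
E
```

```text
panel a [ 0.4859 -0.039   0.1705] 0.0794
panel b [ 0.4246 -0.024   0.1882] 0.005
panel c [0.4558 0.024  0.1385] 0.0818
box corner [ 0.268  -0.1742  0.1026] 0.0119
pencil end [ 0.3    -0.1461  0.1231] 0.002
box back [ 0.6168 -0.148   0.0964] 0.0361
panel far [0.5323 0.011  0.1003] 0.0024
[ 0.25873835 -0.17894784  0.1       ] [ 0.6056898  -0.15926991  0.1       ] [0.51721981 0.15084077 0.1       ]
[0.15179023 0.33110469 0.52976172] [ 0.40456676 -0.34230968  0.92125092]
```

```bash
cat >> h.py <<'E'
from scipy.spatial.transform import Rotation as Ro
def deltas(st,pts):
    R=Ro.from_euler("xyz",st["tcp_rot"]).as_matrix()
    for p in pts: print(np.round(p,4),"->",np.round(R.T@(np.array(p)-st["ee_pos"]),4))
YAW=.11;HG=np.array([.466,-.2766,.035]);X=np.array([np.cos(YAW),np.sin(YAW),0])
def push(th,r=.13,o=.016):
    return HG+X*(-r*np.cos(th)+.005*np.sin(th)+o)+np.array([0,0,r*np.sin(th)+.005*np.cos(th)])
E
python3 - <<'E'
from h import *
from plant import robot, vision, order, state
deltas(state(),[[.22,.585,.40],[.5505,-.267,.40]])
E
```

```text
[0.22  0.585 0.4  ] -> [ 1.300e-03  1.000e-04 -1.692e-01]
[ 0.5505 -0.267   0.4   ] -> [-0.6094 -0.6797 -0.1685]
```

```bash
python3 drive.py '[[0,0,-0.06,0,0,0],[0,0,-0.12,0,0,0],[0,0,-0.17,0,0,0],[-0.04,-0.045,-0.17,0,0,0],[-0.08,-0.09,-0.17,0,0,0],[-0.12,-0.134,-0.17,0,0,0],[-0.16,-0.179,-0.17,0,0,0],[-0.2,-0.223,-0.17,0,0,0]]' 0
python3 drive.py '[[-0.04,-0.045,0,0,0,0],[-0.08,-0.09,0,0,0,0],[-0.12,-0.134,0,0,0,0],[-0.16,-0.179,0,0,0,0],[-0.2,-0.223,0,0,0,0],[-0.24,-0.268,0,0,0,0],[-0.28,-0.312,0,0,0,0],[-0.32,-0.357,0,0,0,0]]'
python3 - <<'E'
from h import *
from plant import robot, vision, order, state
s=state();print(s["qpos"])
deltas(s,[[.5505,-.267,.40],[.5505,-.267,.155]])
E
```

```text
time: 1.1
ee_pos: [0.3295, 0.3033, 0.4011]
tcp_rot: [-3.141, -0.0, 2.78]
ft_force: [1.0, 0.9, 0.3]
width: 0.0
finger_force: 0.0
time: 2.1
ee_pos: [0.5025, -0.144, 0.4011]
tcp_rot: [3.141, -0.0, 2.78]
ft_force: [0.9, 1.6, 0.6]
width: 0.0001
finger_force: 0.0
[-3.93359324e-01  2.20660572e-01  1.31036615e+00  1.34981597e-04
  1.61085439e+00 -1.60213346e+00]
[ 0.5505 -0.267   0.4   ] -> [-0.0885 -0.0981  0.0011]
[ 0.5505 -0.267   0.155 ] -> [-0.0885 -0.0981  0.2461]
```

```bash
python3 drive.py '[[-0.04,-0.045,0,0,0,0],[-0.08,-0.09,0,0,0,0],[-0.085,-0.095,0.05,0,0,0],[-0.085,-0.095,0.1,0,0,0],[-0.085,-0.095,0.15,0,0,0],[-0.085,-0.095,0.2,0,0,0],[-0.085,-0.095,0.24,0,0,0],[-0.085,-0.095,0.24,0,0,0]]'
python3 - <<'E'
from h import *
from plant import robot, vision, order, state
s=state()
deltas(s,[push(t) for t in (1.8,1.57,1.3,1.05,.8,.55,.3,.1,.02)])
E
```

```text
time: 3.1
ee_pos: [0.5465, -0.26, 0.1587]
tcp_rot: [3.141, -0.006, 2.78]
ft_force: [0.3, 0.3, 1.0]
width: 0.0001
finger_force: 0.0
[ 0.5161 -0.2711  0.1605] -> [ 0.0245 -0.0211 -0.0016]
[ 0.4868 -0.2743  0.165 ] -> [ 0.0508 -0.0346 -0.006 ]
[ 0.4521 -0.2781  0.1616] -> [ 0.0818 -0.0504 -0.0025]
[ 0.4219 -0.2815  0.1503] -> [ 0.1088 -0.0642  0.009 ]
[ 0.3954 -0.2844  0.1317] -> [ 0.1325 -0.0764  0.0277]
[ 0.3743 -0.2867  0.1072] -> [ 0.1512 -0.086   0.0523]
[ 0.3599 -0.2883  0.0782] -> [ 0.164  -0.0927  0.0814]
[ 0.3538 -0.289   0.053 ] -> [ 0.1693 -0.0955  0.1066]
[ 0.3528 -0.2891  0.0426] -> [ 0.1701 -0.0959  0.117 ]
```

```bash
python3 drive.py '[[0.025,-0.02,-0.002,0,0,0],[0.05,-0.035,-0.005,0,0,0],[0.082,-0.05,-0.002,0,0,0],[0.109,-0.064,0.009,0,0,0],[0.132,-0.076,0.028,0,0,0],[0.151,-0.086,0.052,0,0,0],[0.164,-0.093,0.081,0,0,0],[0.167,-0.094,0.092,0,0,0]]'
python3 - <<'E'
from h import *
from plant import robot, vision, order, state
s=state()
deltas(s,[push(t) for t in (.1,.02)])
d=vision.get_image("side");cv2.imwrite("pics/s3.png",cv2.resize(d["color"][150:350,200:450],None,fx=3,fy=3)[:,:,::-1])
E
```

```text
time: 4.1
ee_pos: [0.3586, -0.2903, 0.0697]
tcp_rot: [-3.141, 0.0, 2.779]
ft_force: [-0.0, -0.3, 0.9]
width: -0.0001
finger_force: 0.4
[ 0.3538 -0.289   0.053 ] -> [ 0.0049 -0.0004  0.0167]
[ 0.3528 -0.2891  0.0426] -> [ 0.0058 -0.0009  0.0271]
```

View pics/s3.png

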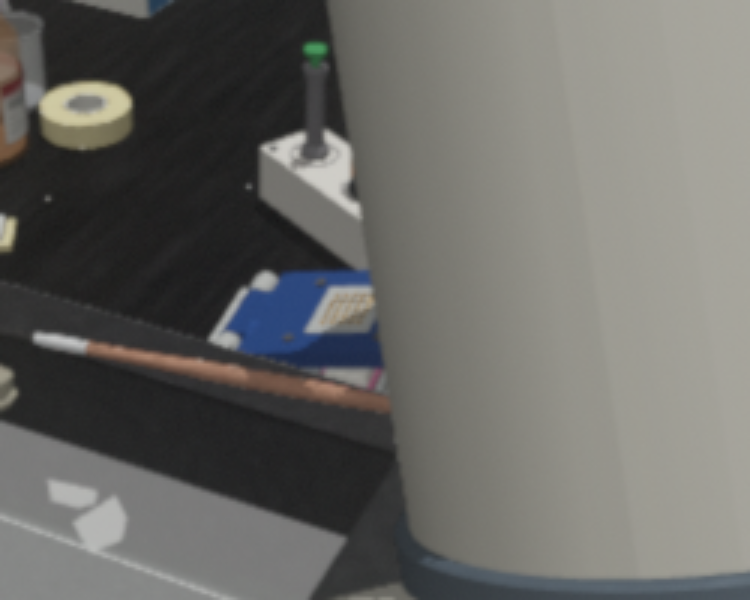

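The picture shows the leaf nearly level (about (300,310)) under the gripper and the punch still upright at (315,100). I'll press the leaf down onto its plungers.

```bash
python3 drive.py '[[0.003,0,0.012,0,0,0],[0.005,0,0.02,0,0,0],[0.005,0,0.026,0,0,0],[0.005,0,0.028,0,0,0],[0.005,0,0.028,0,0,0],[0.005,0,0.028,0,0,0],[0.005,0,0.028,0,0,0]]'
python3 - <<'E'
from h import *
from plant import robot, vision, order, state
s=state()
deltas(s,[[.353,-.289,.16],[.456,-.418,.16]])
E
```

```text
time: 5.03
ee_pos: [0.354, -0.2879, 0.0414]
tcp_rot: [-3.142, -0.0, 2.78]
ft_force: [-1.8, -0.4, 2.9]
width: 0.0001
finger_force: 1.7
[ 0.353 -0.289  0.16 ] -> [ 0.0006 -0.0014 -0.1186]
[ 0.456 -0.418  0.16 ] -> [-0.1414 -0.0856 -0.1187]
```

```bash
python3 drive.py '[[0,0,-0.06,0,0,0],[0,0,-0.119,0,0,0],[-0.05,-0.03,-0.119,0,0,0],[-0.1,-0.06,-0.119,0,0,0],[-0.141,-0.086,-0.119,0,0,0],[-0.141,-0.086,-0.119,0,0,0],[-0.141,-0.086,-0.119,0,0,0]]' 0.085
python3 - <<'E'
from h import *
from plant import robot, vision, order, state
s=state()
w=vision.get_image("wrist");t=vision.get_image("top");sd=vision.get_image("side")
np.savez("pics/w1.npz",pos=s["ee_pos"],rot=s["tcp_rot"],**w)
print(s["ee_pos"],s["width"]);deltas(s,[[.456,-.418,.0465]])
a=w["color"];b=np.vstack([cv2.resize(a,(400,300)),]);c=cv2.resize(sd["color"][150:300,240:440],(400,300))
c2=cv2.resize(t["color"][190:340,200:400],(400,300))
cv2.imwrite("pics/w1.png",np.vstack([np.hstack([b,c]),np.hstack([c2,c2*0])])[:,:,::-1])
E
```

```text
time: 5.9
ee_pos: [0.4551, -0.4177, 0.1598]
tcp_rot: [3.141, -0.001, 2.78]
ft_force: [-0.1, -0.4, -0.3]
width: 0.085
finger_force: 0.0
[ 0.45507238 -0.41770767  0.15982557] 0.085029685036363
[ 0.456  -0.418   0.0465] -> [-0.0011 -0.      0.1133]
```

View pics/w1.png

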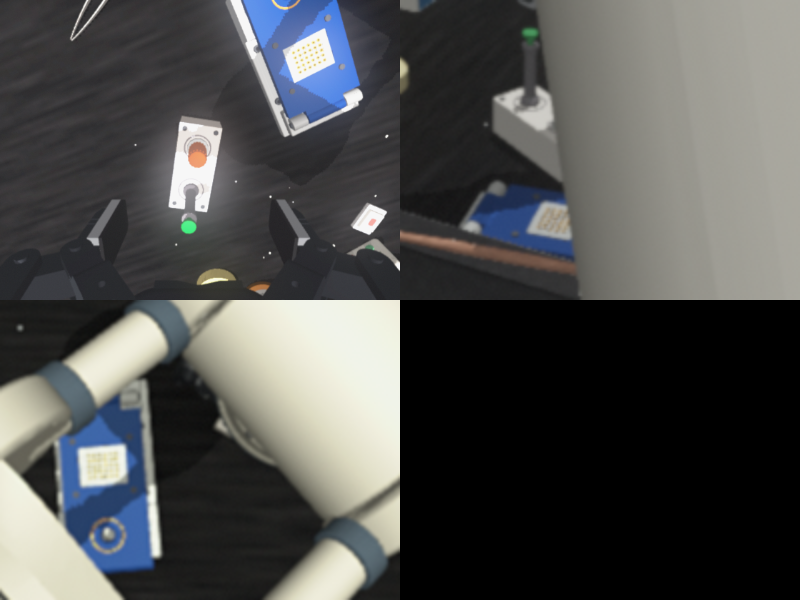

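The wrist view shows the pin at about (276,217) full-scale, centred between the open fingers. The leaf is down, and its brass ring shows in the top view at about (254,307).

```bash
cat >> h.py <<'E'
def wristcam(w,pos,rot):
    M=np.eye(4);M[:3,:3]=Ro.from_euler("xyz",rot).as_matrix();M[:3,3]=pos
    return dict(intrinsics=w["intrinsics"],world_to_cam=np.linalg.inv(M@w["tool_from_camera"]))
E
python3 - <<'E'
from h import *
from plant import robot, vision, order, state
w=dict(np.load("pics/w1.npz"));d=wristcam(w,w["pos"],w["rot"])
h=cv2.cvtColor(w["color"],cv2.COLOR_RGB2HSV)
m=cv2.inRange(h,(3,110,90),(16,255,255));m[:180]=0;m[260:]=0;m[:,:230]=0;m[:,320:]=0
ys,xs=np.where(m>0);print(xs.min(),xs.max(),ys.min(),ys.max())
# head circle: brighter lower part
e=cv2.minEnclosingCircle(np.c_[xs,ys][ys>ys.max()-26].astype(np.float32)) ;print(e)
print([proj(d,[.456,-.418,z]).round(1) for z in(.078,.044)])
r=(xs.max()-xs.min()+1)/2
print(onz(d,(xs.max()+xs.min())/2,ys.max()-r+.5,.078))
t=vision.get_image("top");h=cv2.cvtColor(t["color"],cv2.COLOR_RGB2HSV)
np.savez("pics/t2.npz",**t)
m=cv2.inRange(h,(8,40,90),(30,255,255));m[:290]=0;m[325:]=0;m[:,:232]=0;m[:,275:]=0
ys,xs=np.where(m>0);print(xs.min(),xs.max(),ys.min(),ys.max(),len(xs))
c,R=cv2.minEnclosingCircle(np.c_[xs,ys].astype(np.float32));print(c,R,onz(t,*c,.043))
print(proj(t,[.345,-.290,.043]))
E
```

```text
264 288 202 233
((276.21978759765625, 220.77471923828125), 13.119600296020508)
[array([277.8, 222.8]), array([277.7, 207.6])]
[ 0.4543425  -0.41869543  0.078     ]
245 261 299 315 35
(253.2872314453125, 307.03192138671875) 8.35133171081543 [ 0.34403645 -0.29025426  0.043     ]
[253.165225   306.48102595]
```

```bash
python3 drive.py '[[-0.0005,0,0.05,0,0,0],[-0.0005,0,0.09,0,0,0],[-0.0005,0,0.113,0,0,0],[-0.0005,0,0.113,0,0,0],[-0.0005,0,0.113,0,0,0]]'
python3 drive.py '[[0,0,0,0,0,0],[0,0,0,0,0,0],[0,0,0,0,0,0],[0,0,0,0,0,0],[0,0,0,0,0,0],[0,0,0,0,0,0]]' 0
python3 drive.py '[[0,0,-0.03,0,0,0],[0,0,-0.06,0,0,0],[0,0,-0.08,0,0,0],[0,0,-0.08,0,0,0],[0,0,-0.08,0,0,0]]'
python3 - <<'E'
from h import *
from plant import robot, vision, order, state
s=state();w=vision.get_image("wrist")
np.savez("pics/w2.npz",pos=s["ee_pos"],rot=s["tcp_rot"],**w)
d=wristcam(w,s["ee_pos"],s["tcp_rot"])
g=s["ee_pos"]+[0,0,.0187]
for k in(.013,0,-.021,-.025,-.057):print(k,proj(d,g+[0,0,k]).round(1))
cv2.imwrite("pics/w2.png",w["color"][:,:,::-1])
E
```

```text
time: 6.72
ee_pos: [0.4562, -0.4187, 0.0485]
tcp_rot: [-3.141, 0.001, 2.78]
ft_force: [-0.4, -0.3, 0.3]
width: 0.0853
finger_force: 0.0
time: 7.48
ee_pos: [0.456, -0.4185, 0.0477]
tcp_rot: [-3.141, 0.0, 2.78]
ft_force: [-0.5, 1.6, 5.7]
width: 0.0163
finger_force: 58.4
time: 8.1
ee_pos: [0.4556, -0.4181, 0.1264]
tcp_rot: [3.141, -0.001, 2.78]
ft_force: [0.1, -0.3, -0.3]
width: 0.0164
finger_force: 59.1
0.013 [278.2 325.3]
0 [278.1 305.5]
-0.021 [278.  279.9]
-0.025 [278.  275.7]
-0.057 [277.9 247.9]
```

View pics/w2.png

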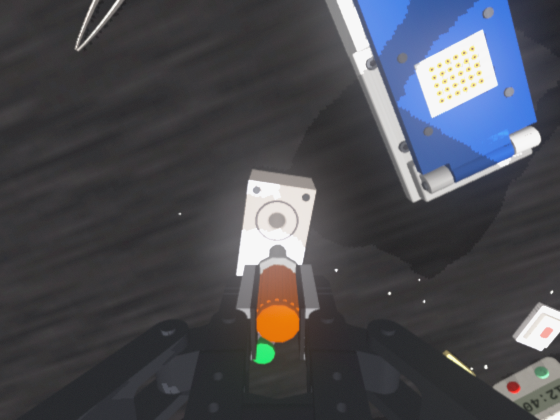

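The wrist view shows the pin held upright between the pads, with its head at (278,323) and tip near (278,249). The empty stand hole is at (277,220), and that pixel will serve as the alignment reference for the leaf hole.

```bash
python3 - <<'E'
from h import *
from plant import robot, vision, order, state
deltas(state(),[[.3448,-.2902,.1284]])
E
```

```text
[ 0.3448 -0.2902  0.1284] -> [ 0.1488  0.0804 -0.0019]
```

```bash
python3 drive.py '[[0.05,0.027,-0.002,0,0,0],[0.1,0.054,-0.002,0,0,0],[0.149,0.08,-0.002,0,0,0],[0.149,0.08,-0.002,0,0,0],[0.149,0.08,-0.002,0,0,0],[0.149,0.08,-0.002,0,0,0]]'
python3 - <<'E'
from h import *
from plant import robot, vision, order, state
s=state();w=vision.get_image("wrist");d=wristcam(w,s["ee_pos"],s["tcp_rot"])
np.savez("pics/w3.npz",pos=s["ee_pos"],rot=s["tcp_rot"],**w)
w2=dict(np.load("pics/w2.npz"))
a=cv2.resize(w2["color"][180:300,218:338],(400,400),interpolation=cv2.INTER_CUBIC);b=cv2.resize(w["color"][180:300,218:338],(400,400),interpolation=cv2.INTER_CUBIC)
cv2.imwrite("pics/w3.png",np.hstack([a,b])[:,:,::-1])
print(s["ee_pos"])
E
```

```text
time: 8.9
ee_pos: [0.3457, -0.2919, 0.1291]
tcp_rot: [-3.141, 0.001, 2.78]
ft_force: [0.2, -0.5, -0.2]
width: 0.0164
finger_force: 59.1
[ 0.34569922 -0.29189623  0.12908715]
```

View pics/w3.png

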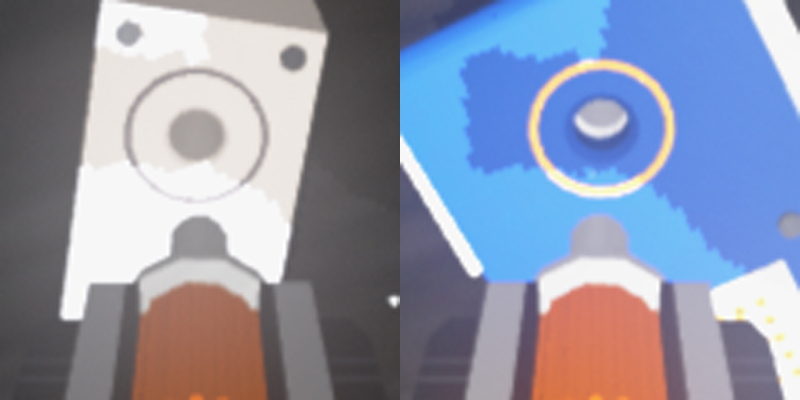

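```bash
python3 - <<'E'
from h import *
from plant import robot, vision, order, state
f=lambda u,v:(218+(u+.5)*.3-.5,180+(v+.5)*.3-.5)
w2=dict(np.load("pics/w2.npz"));w3=dict(np.load("pics/w3.npz"))
d2=wristcam(w2,w2["pos"],w2["rot"]);d3=wristcam(w3,w3["pos"],w3["rot"])
H=onz(d2,*f(196,136),.04);L=onz(d3,*f(202,128),.0437);print(w2["pos"],H,w3["pos"],L)
o=H-[.456,-.4185,0];T=L-o;print("offset",o[:2],"target",T[:2])
s=state();print(s["ee_pos"])
deltas(s,[[T[0],T[1],s["ee_pos"][2]],[T[0],T[1],.083],[T[0],T[1],.05]])
E
```

```text
[ 0.45556087 -0.41810006  0.1264227 ] [ 0.45611159 -0.41926508  0.04      ] [ 0.34569922 -0.29189623  0.12908715] [ 0.34479365 -0.29125569  0.0437    ]
offset [ 0.00011159 -0.00076508] target [ 0.34468206 -0.29049061]
[ 0.34556322 -0.29174433  0.12906896]
[ 0.3447 -0.2905  0.1291] -> [ 0.0013  0.0009 -0.    ]
[ 0.3447 -0.2905  0.083 ] -> [0.0013 0.0009 0.0461]
[ 0.3447 -0.2905  0.05  ] -> [0.0013 0.0009 0.0791]
```

```bash
python3 drive.py '[[0,0,0.02,0,0,0],[0,0,0.038,0,0,0],[0,0,0.038,0,0,0],[0,0,0.038,0,0,0],[0,0,0.038,0,0,0],[0,0,0.038,0,0,0]]'; python3 - <<'E'
from h import *
from plant import robot, vision, order, state
s=state();print(s["ee_pos"],s["ft_force"])
deltas(s,[[.3447,-.2905,s["ee_pos"][2]]])
E
```

```text
time: 9.7
ee_pos: [0.3451, -0.2911, 0.0917]
tcp_rot: [-3.141, 0.001, 2.78]
ft_force: [0.6, 0.4, -0.3]
width: 0.0161
finger_force: 59.1
[ 0.34508902 -0.29114879  0.09173831] [ 0.57768061  0.43848646 -0.2660334 ]
[ 0.3447 -0.2905  0.0917] -> [ 0.0006  0.0005 -0.    ]
```

```bash
python3 drive.py '[[0.0002,0.0002,0.006,0,0,0],[0.0002,0.0002,0.010,0,0,0],[0.0002,0.0002,0.014,0,0,0],[0.0002,0.0002,0.018,0,0,0],[0.0002,0.0002,0.022,0,0,0],[0.0002,0.0002,0.022,0,0,0]]'
```

```text
time: 10.45
ee_pos: [0.3446, -0.2905, 0.069]
tcp_rot: [3.141, -0.001, 2.78]
ft_force: [0.8, 0.7, 0.0]
width: 0.0163
finger_force: 59.1
```

```bash
python3 drive.py '[[0,0,0.004,0,0,0],[0,0,0.008,0,0,0],[0,0,0.012,0,0,0],[0,0,0.015,0,0,0],[0,0,0.016,0,0,0],[0,0,0.016,0,0,0],[0,0,0.016,0,0,0]]'
```

```text
time: 11.32
ee_pos: [0.3448, -0.2907, 0.0534]
tcp_rot: [-3.142, 0.0, 2.78]
ft_force: [0.2, -0.4, -0.2]
width: 0.0164
finger_force: 59.1
```

```bash
python3 drive.py '[[0,0,0.002,0,0,0],[0,0,0.004,0,0,0],[0,0,0.006,0,0,0],[0,0,0.008,0,0,0],[0,0,0.008,0,0,0],[0,0,0.008,0,0,0],[0,0,0.008,0,0,0]]'
```

```text
time: 12.2
ee_pos: [0.3448, -0.2909, 0.0468]
tcp_rot: [-3.141, 0.001, 2.78]
ft_force: [-9.6, 5.2, 54.2]
width: 0.0163
finger_force: 65.5
```

```bash
python3 drive.py '[[0,0,-0.0006,0,0,0],[0,0,-0.0006,0,0,0],[0,0,-0.0006,0,0,0],[0,0,-0.0006,0,0,0],[0,0,-0.0006,0,0,0],[0,0,-0.0006,0,0,0]]'
python3 - <<'E'
from h import *
from plant import robot, vision, order, state
s=state();w=vision.get_image("wrist");t=vision.get_image("side")
print(s["ee_pos"],s["ft_force"],s["ft_torque"],s["qd"].round(4))
a=cv2.resize(w["color"][150:420,140:420],(400,400));b=cv2.resize(t["color"][200:300,270:400],(400,400))
cv2.imwrite("pics/f.png",np.hstack([a,b])[:,:,::-1])
E
```

```text
time: 12.95
ee_pos: [0.3447, -0.2909, 0.047]
tcp_rot: [-3.141, 0.001, 2.78]
ft_force: [-8.1, 2.4, 41.1]
width: 0.0162
finger_force: 63.7
[ 0.34472318 -0.29086375  0.04701449] [-8.05578586  2.38282753 41.07732683] [0.51399039 1.235817   0.01687113] [-0.002   0.0021  0.0009  0.0007  0.0003 -0.0021]
```

View pics/f.png

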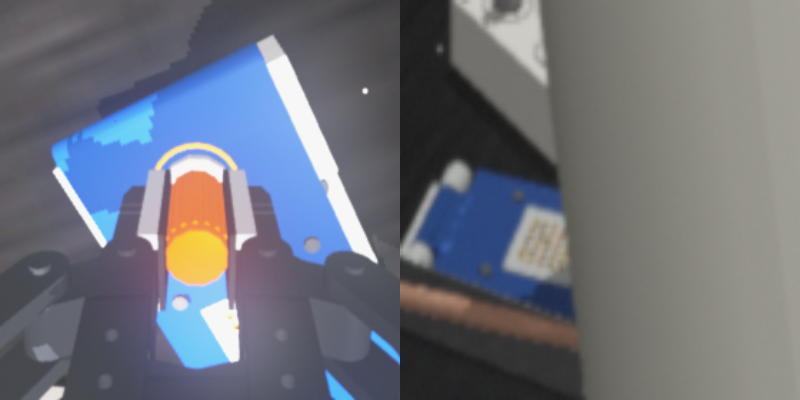

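The picture shows the pin upright with its collar on the brass ring at (195,155). The steady 41 N push is well above the 10 N needed to shut the leaf, so I'm handing in.

```bash
python3 -c "
from plant import robot, vision, order, state
print(order.finish_job())"
```

```text
the job is handed in; nothing more can be done
None
```

I folded the leaf shut, pushed the pin through it into the base until its collar bore on the leaf, and handed the job in at about 13 s with the gripper pressing the pin down at about 41 N; no verdict came back.

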